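# Chuck the longest fork and bring up the resonator

### The arm

A 6-joint arm with a two-finger parallel gripper is mounted at the origin on the work surface. World frame = base frame: x ahead of the robot, y to its left, z up, the work surface at z = 0. Lengths are in m, angles in rad, forces in N, time in s.
With the tool pointing down it reaches from about 0.3 to 0.875 m from the base axis. Payload 6.4 kg.
Tool frame: the origin (TCP) lies on the centre line of the jaws, within the pads' length; the fingertips stand 8 mm ahead of it and the grasp point (between the pads) lies 11 mm behind it; z points along the fingers, y is the line along which they close (so a half turn about z gives the same grasp; the last joint's range is limited). The gripper opens to 85 mm and grips with 20 to 120 N. Pads are 22 mm wide; open, the fingers measure 114 mm over their backs; the gripper's body (76 mm by 85 mm) begins 54 mm behind the grasp point. The pads swing forward as they close: fully open they stand 13 mm farther back than shut.
Start: joints at [-0.206, 0.181, 1.607, -0, 1.354, -0.206], TCP at [0.575, 0, 0.239] pointing down, gripper open.
Joint ranges: [-2.99, 2.99], [-0.89, 2.07], [0.3, 2.58], [-1.14, 4.28], [0, 2.63], [-3.12, 3.12]. Speed limits (rad/s): [2.57, 2.57, 3.01, 3.14, 3.14, 3.14].

### API

Orientations are given as a unit quaternion [w, x, y, z].
In Python, from bench import ctrl gives the robot as it stands.
- The arm moves only by the shell command python3 -m handwheel 'ROWS' [OPENING]. ROWS is JSON, a list that holds one entry, the list of rows, each a list of 4 numbers: the shift along the tool's x, y, z each as a share of 20 cm, from -1 to 1, then the turn about the tool's z as a share of 1.5 rad, from -1 to 1. In form: [[[x, y, z, twist], ...]]. A call has 1 to 10 rows; each row is the pose to reach, as a shift and turn from the pose commanded when the call began, along the tool's axes at that moment; what a row does not reach only later rows make up. A row lasts 1/8 s, in which the tool goes at most 62.5 mm and 10.7 degrees, less where a joint would pass 70% of its speed; a pose out of reach is approached as far as the arm can. A call with a number of a shift or a turn outside -1 to 1 is refused whole. A call with a gripper value outside its range is refused whole. OPENING is the finger opening in mm, from 0 to 85.4, set as the call begins (- or left out, the last holds). The fingers move at their own pace and stop on an object; the grip force is fixed at half the most. Time passes only in rows, so rows that repeat a pose let the fingers close. It gives the time, the measured TCP pose, the force, the opening and the grip force at its end, in the units of the state.
- ctrl.get_obs(): the state, without advancing time (a new reading comes with each control period).
- ctrl.camera(name): name is "scene" or "side" or "wrist"; returns a dict with "color" (420x560x3 uint8, red, green, blue), "range_z" (420x560 float32, m along the optical axis (not along the pixel's ray), 0 where there is no reading), "K" (3x3 intrinsics, pixels), "distortion" ([k1, k2, p1, p2, k3] as OpenCV has them; the pictures are not rectified), "pose" (4x4, takes a point from camera to world coordinates); the wrist camera has in their place "T_tool_cam" (4x4, takes a point from camera to tool coordinates, whose origin is the TCP and whose axes are the flange's). Camera axes: x right, y down, z forward; pixel columns grow to the right and rows downward; lengths in m; the calibration is good to about 2 mm. A picture is of the moment at which its call begins: read the wrist's pose just before it.
- ctrl.hand_in(): hands the job in; it is judged then, once.
The state is a dict: "time_s": time; "q": joint angles; "dq": joint speeds; "joint_efforts": joint torques, N m; "eef_pos": TCP position; "eef_rot": TCP orientation; "wrist_force": force on the tool from outside, world axes, zero at the start; "torque": the same for the moment, N m; "opening": opening from 0.0 (shut) to 1.0 (fully open); "grasp_force": force on a finger pad.
Only numpy, scipy, OpenCV 4.12 (cv2) and the standard library are available. Lean on these libraries where they do the work, as an engineer would, in place of code of your own. Each camera call takes 0.05 s, during which the arm holds its last target. There are 200 camera calls.

### The job

Set up the fork bench for a listening test with the longest tuning fork: put whatever has been left lying on the bench's steel bed away in the open pine accessory box, back the chuck jaws off with the tommy bar, stand the longest fork in the chuck right down on its seat, and turn the sleeve clockwise until all three jaws bite firmly and hold the fork upright without your help. Then, with the fork clamped, slide the resonator carriage along the bed until it is fully home against its stop blocks. Leave the other two forks in the rack and the rest of the things on the bench where they are.

Things in the scene. Friction and masses are not known exactly. Their poses are not given: they have to be found in the camera images.
- bed: Fixed fork bench: steel plate 140 (x) x 560 (y) x 12 mm on the table. Origin under its centre; +y runs along the bed towards the chuck, whose upright axis is at y = +210 mm; the carriage is at the other end. Two stop blocks 26 mm high beside the chuck at x = +-52 mm, y 160 to 172 mm. Things may lie on the bed between chuck and carriage
- chuck_seat (a point): Centre of the chuck's seat on its upright axis, 20 mm above the table: the fork's foot stands here. Chuck 96 mm across, face 64 mm above the table; three jaws (flat tips 20 mm wide, 120 degrees apart) reach from 42 to 84 mm above the table; bore below them 32 mm wide. Fully open jaws pass a 29 mm circle, fully closed 12 mm
- sleeve (a joint): Turn of the knurled sleeve (92 mm across) about the chuck axis, rad: 0 jaws fully open, 1.2 fully closed, growing clockwise from above. Each rad moves all jaws 7 mm in: they meet an 18 mm stem at 0.79. Starts nearly closed. Stiff (0.3 N m); stays where left and keeps up to 14 N a jaw by friction. 10 N at the bar's grip point gives about 33 N a jaw
- bar_grip (a point): Point on the centre line of the level steel tommy bar on the sleeve, 100 mm from the chuck axis, 45 mm above the table. Bar 14 mm thick, 46 to 126 mm from the axis, with a 22 mm black ball at the end. In the bed's frame it points to -x with the sleeve at 0.85 rad, swung towards -y (the carriage) at less, towards +y at more
- jaw0: Chuck jaw on the bed's +x side of the chuck axis. Origin on the chuck axis, 42 mm above the table, when the jaws are fully open; moves with the jaw
- jaw1: Chuck jaw 120 degrees counterclockwise from jaw0; origin as for jaw0
- jaw2: Chuck jaw 240 degrees counterclockwise from jaw0; origin as for jaw0
- carriage (a joint): Travel of the resonator carriage towards the chuck, m: 0 far end, 0.285 fully home, saddle against the stop blocks. 2.5 N of friction; stays where left. Saddle plate 140 x 150 x 16 mm on the bed; on pillars above it an open-ended pine box 100 wide, 130 long, 85 to 185 mm above the table, mouth to the chuck, set back 15 mm from the saddle's front
- knob_grip (a point): Grip point on the upright brass knob on top of the resonance box: knob 24 mm thick, 34 mm tall, this point 24 mm above the box top (209 mm above the table) on its axis
- fork_long: The longest tuning fork, 200 mm tall, aluminium, about 0.2 kg, standing stem down in the rack. Origin at the centre of its flat foot, z up. Stem 18 mm thick, 75 mm long; above it yoke and two tines, together 40 mm wide (y), 16 mm thick (x), tines 12 mm with a 16 mm gap. May lean a little between open jaws; closing jaws straighten it
- fork_middle: Tuning fork like the long one but 165 mm tall, in the rack; stays there. Origin at the stem's foot
- fork_short: Tuning fork like the long one but 135 mm tall, in the rack; stays there. Origin at the stem's foot
- rack: Fixed dark wooden fork rack, 210 (x) x 80 (y) x 50 mm high. Origin under its centre. Three round wells 21 mm wide and 40 mm deep at x = -65, 0 and +65 mm, one fork in each, in any order; a fork's tines span the rack's y, roughly
- kit: Fixed pine accessory box, 200 (x) x 160 (y) x 55 mm high, walls and floor 8 mm, open on top, its 195 mm lid propped open leaning back above the +x wall on a brass stay. Origin under its centre
- thumb_nut: Brass knurled thumb nut lying flat: 56 mm round, 14 mm high, with a 36 mm hub above it, 24 mm high in all, about 0.3 kg. Origin at the centre of its underside. May be absent
- earpiece: Black bakelite headphone earpiece lying flat: body 52 mm round and 20 mm high, cap 58 mm round above it, 30 mm high in all, about 0.12 kg. Origin at the centre of its underside. May be absent
- anvil: Steel anvil block with a polished top face, 70 (x) x 36 (y) x 28 mm high, about 0.5 kg. Origin at the centre of its underside. May be absent
- trumpet: Bystander: wooden stethoscope trumpet, 146 mm tall, standing behind the bed. Origin under its centre
- mallet: Bystander: rubber-headed mallet, 180 mm long, lying in front of the bed. Origin under the middle of its handle
- mug: Bystander: white mug, 80 mm round, 90 mm tall, behind the bed
- oil: Bystander: amber oil bottle, 130 mm tall, behind the bed
- weight_big: Bystander: brass weight with knob, 52 mm round, 69 mm tall, behind the bed
- weight_small: Bystander: brass weight with knob, 38 mm round, 59 mm tall, behind the bed

How it is judged:
On the way, in this order (a step that is already met when the one before it is completed fails the run):
1. the longest fork stands on the chuck's seat, upright and let go, bitten by all three jaws (contact force between each of jaw0, jaw1, jaw2 and fork_long above 3 N and angle between fork_long's own z axis and vertical below 0.06 rad and horizontal distance between fork_long and chuck_seat below 0.005 m and z of fork_long in the frame of chuck_seat between -0.004 and 0.008 m and contact force between the fingers and fork_long below 0.2 N), for 0.3 s.
2. the resonator carriage is fully home against its stop (value of joint carriage above 0.281 m), for 0.2 s.
At the end, for the whole second after the job is handed in: Longest fork in the chuck, let go: foot within 5 mm of the chuck axis and 8 mm of the seat, within 0.06 rad of upright, each jaw pressing on it with over 3 N; carriage within 4 mm of its stop, at rest; every thing left on the bed now at rest inside the accessory box, below its rim (all of step 1 and value of joint carriage above 0.281 m and velocity of joint carriage below 0.01 m/s and x of thumb_nut in the frame of kit between -0.092 and 0.092 m and y of thumb_nut in the frame of kit between -0.072 and 0.072 m and z of thumb_nut in the frame of kit between -0.005 and 0.05 m and linear speed of each of thumb_nut, earpiece, anvil below 0.03 m/s and x of earpiece in the frame of kit between -0.092 and 0.092 m and y of earpiece in the frame of kit between -0.072 and 0.072 m and z of earpiece in the frame of kit between -0.005 and 0.05 m and x of anvil in the frame of kit between -0.092 and 0.092 m and y of anvil in the frame of kit between -0.072 and 0.072 m and z of anvil in the frame of kit between -0.005 and 0.05 m); the robot touches nothing.
It fails at once if a bystander on the bench is disturbed (moved by more than 30 mm) (distance of any of trumpet, mallet, mug, oil, weight_big, weight_small from where it was at the start of the episode above 0.03 m).
It fails at once if one of the other two forks is disturbed (moved by more than 20 mm) (distance of any of fork_middle, fork_short from where it was at the start of the episode above 0.02 m).
Of thumb_nut, earpiece, anvil only 2 to 3 are there at a start; the rules pass over those that are not, and their reading is None.
At some moment in a run one of thumb_nut, earpiece, anvil may be knocked a few centimetres aside while the robot is not near it.
It also fails if it takes over 208 s, if anything falls off the work surface, if the arm or the gripper's body presses on something with over 40 N, if the wrist force passes 120 N, or if a joint passes its speed limit or range.

## Working session

There is one attempt and no reset: what is moved stays moved. The work goes in short steps, Python scripts to look and compute and a shell command to move; the robot and the scene stay as the last step left them, time stands still between calls to the robot, and variables do not carry over. Pictures are saved under pics/ and viewed, at most 14 in all, crops included, and the job is handed in when it is done.

```bash
ls; mkdir -p pics
cat > h.py <<'E'
import numpy as np, cv2
from bench import ctrl
def snap(n,f):
    c=ctrl.camera(n); cv2.imwrite(f'pics/{f}.png',c['color'][:,:,::-1]); np.savez(f'{f}.npz',**{k:np.array(v) for k,v in c.items() if not isinstance(v,str)}); return c
def rays(c,uv,P=None):
    P=np.array(c['pose']) if P is None else P
    uv=np.array(uv,float).reshape(-1,1,2)
    p=cv2.undistortPoints(uv,np.array(c['K']),np.array(c['distortion']))[:,0]
    d=np.c_[p,np.ones(len(p))]
    return P[:3,3],d@P[:3,:3].T
def onplane(c,uv,z,P=None):
    o,d=rays(c,uv,P); return o+d*((z-o[2])/d[:,2])[:,None]
def depth(c,uv,P=None):
    o,d=rays(c,uv,P); uv=np.array(uv).reshape(-1,2).astype(int)
    return o+d*np.array([c['range_z'][v,u] for u,v in uv])[:,None]
E
python3 - <<'E'
from h import *
for n in('scene','side'):
    c=snap(n,n+'0'); print(n,np.round(c['pose'],3).tolist())
o=ctrl.get_obs();print(o)
c=snap('wrist','wrist0');print(c['T_tool_cam'])
E
```

```text
pics
scene [[0.665, 0.496, -0.558, 1.11], [0.746, -0.461, 0.48, -0.473], [-0.019, -0.735, -0.677, 0.816], [0.0, 0.0, 0.0, 1.0]]
side [[-0.825, -0.375, 0.422, -0.048], [-0.564, 0.531, -0.632, 0.918], [0.013, -0.76, -0.65, 1.112], [0.0, 0.0, 0.0, 1.0]]
{'time_s': 0.1, 'q': array([-2.06279023e-01,  1.81498158e-01,  1.60793080e+00,  8.23200223e-06,
        1.35381151e+00, -2.06292394e-01]), 'dq': array([-0.00033817, -0.0022592 , -0.00438185,  0.00071879,  0.00100388,
       -0.00078162]), 'joint_efforts': array([-2.02498759e-04, -4.45872438e+01, -3.52238703e+01, -4.27332343e-04,
        4.16999465e-03,  3.20961749e-05]), 'eef_pos': array([5.74499549e-01, 1.36842737e-04, 2.38445565e-01]), 'eef_rot': array([-6.91766366e-04,  7.07102443e-01,  7.07110640e-01, -4.47544815e-04]), 'wrist_force': array([-0.03365313,  0.89758048,  0.76584333]), 'torque': array([ 0.01489266, -0.01019985, -0.00075789]), 'grasp_force': 0.0, 'opening': 1.0013671445881303}
[[ 1.15216918e-04 -9.58689477e-01 -2.84454695e-01  7.15901573e-02]
 [ 9.99999942e-01  1.92643975e-05  3.40118612e-04  2.19713370e-04]
 [-3.20588286e-04 -2.84454718e-01  9.58689424e-01 -1.34958294e-01]
 [ 0.00000000e+00  0.00000000e+00  0.00000000e+00  1.00000000e+00]]
```

View pics/scene0.png

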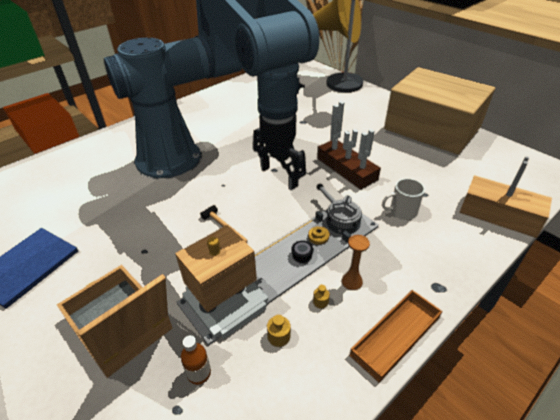

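View pics/side0.png

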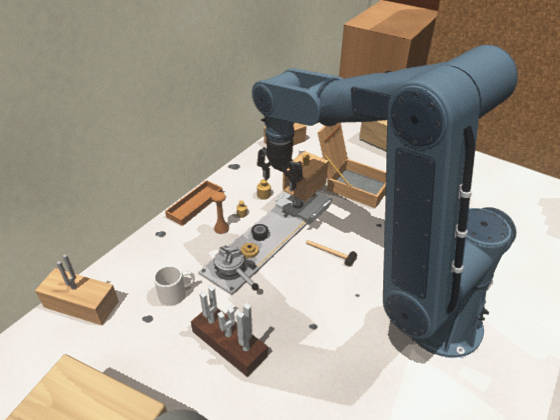

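Scene picture: earpiece at (302,251), thumb nut at (319,235), chuck at (345,215), rack with forks at (348,162), knob at (213,243) and kit at (105,310), lid to the right. No anvil is visible. Next I'll turn both depth images into a top view for metric positions.

```bash
cat > top.py <<'E'
from h import *
def cloud(c,P=None):
    v,u=np.mgrid[0:420,0:560]; m=c['range_z']>0
    uv=np.c_[u[m],v[m]]; o,d=rays(c,uv,P)
    return o+d*c['range_z'][m][:,None], c['color'][m]
E
python3 - <<'E'
from top import *
S=1.6; x0,y0=0.2,-0.6; H,W=520,740
img=np.zeros((H,W,3),np.uint8)
for n in('scene0','side0'):
    c=dict(np.load(n+'.npz')); p,col=cloud(c)
    m=(p[:,2]<0.26)&(p[:,2]>-0.01); p,col=p[m],col[m]
    i=np.argsort(p[:,2]); p,col=p[i],col[i]
    r=((p[:,0]-x0)*1000/S).astype(int); q=((p[:,1]-y0)*1000/S).astype(int)
    ok=(r>0)&(r<H-2)&(q>0)&(q<W-2)
    for a in(0,1):
        for b in(0,1): img[r[ok]+a,q[ok]+b]=col[ok]
for k in range(0,8): cv2.line(img,(0,int(k*100/S)),(W,int(k*100/S)),(255,0,0) if k==3 else (90,90,255),1)
for k in range(0,12): cv2.line(img,(int(k*100/S),0),(int(k*100/S),H),(255,0,0) if k==6 else (90,90,255),1)
cv2.imwrite('pics/top.png',img[:,:,::-1])
E
```

```text
(no output)
```

View pics/top.png

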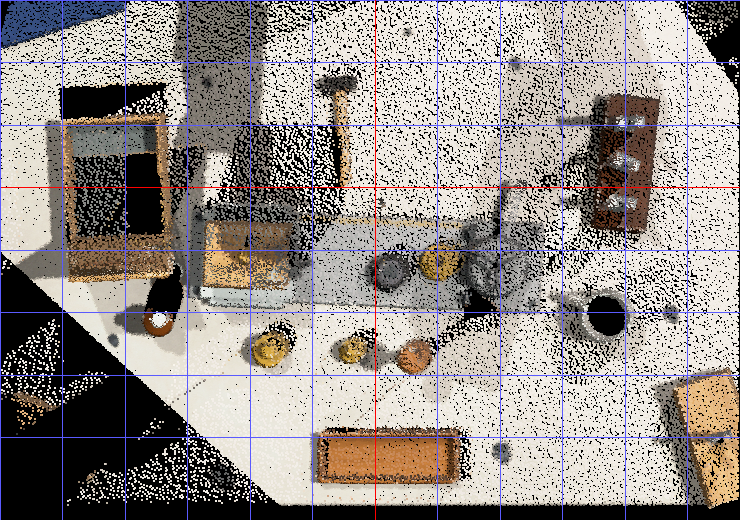

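Top view (rows = x, columns = y, red lines x=0.5 / y=0): kit about (0.49,-0.42), earpiece (0.635,0.025), nut (0.62,0.105), chuck (0.61,0.195), rack (0.46,0.40). No anvil. Now the precise numbers.

```bash
cat > meas.py <<'E'
from top import *
A,B=[cloud(dict(np.load(n+'.npz'))) for n in('scene0','side0')]
P=np.r_[A[0],B[0]]; C=np.r_[A[1],B[1]].astype(int)
def sel(x,y,z,Q=P): return np.all((Q>[x[0],y[0],z[0]])&(Q<[x[1],y[1],z[1]]),1)
def rect(p):
    r=cv2.minAreaRect((p[:,:2]*1000).astype(np.float32)); return np.round(r[0],1),np.round(r[1],1),round(r[2],2)
if __name__=='__main__':
    for nm,Q in(('scene',A[0]),('side',B[0])):
        print('==',nm)
        for n,x,y,z in [('table',(.7,.8),(.1,.3),(-.02,.02)),('bed',(.5,.75),(-.35,.35),(.009,.015)),('ear',(.58,.69),(-.03,.065),(.036,.048)),('nuthub',(.57,.67),(.06,.145),(.031,.045)),
          ('nutfl',(.57,.67),(.06,.145),(.021,.029)),('rack',(.33,.6),(.3,.48),(.044,.054)),('forktops',(.33,.6),(.3,.48),(.11,.23)),('kitrim',(.36,.57),(-.52,-.3),(.051,.058)),('chuck',(.55,.68),(.13,.26),(.060,.068)),
          ('bar',(.46,.56),(.15,.28),(.044,.06)),('knob',(.52,.66),(-.27,-.1),(.205,.225)),('boxtop',(.52,.68),(-.3,-.1),(.181,.189)),('bedchuckend',(.5,.75),(.255,.3),(.009,.015))]:
            p=Q[sel(x,y,z,Q)]
            if len(p)>4: print(n,len(p),'mean',np.round(p.mean(0)*1000,1),'min',np.round(p.min(0)*1000),'max',np.round(p.max(0)*1000),'rect',*rect(p))
        for x in((.36,.43),(.43,.49),(.49,.56)):
            p=Q[sel(x,(.3,.48),(.08,.26),Q)]
            zt=np.percentile(p[:,2],98); t=p[p[:,2]>zt-.03]; print('fork',x,'top',round(zt*1000),np.round(t.mean(0)*1000),rect(t))
E
python3 meas.py
```

```text
== scene
table 1839 mean [755.8 203.2  -0.9] min [700. 100.  -5.] max [800. 300.   9.] rect [750. 200.] [100. 200.] 0.01
bed 3912 mean [630.4 -18.   11.3] min [ 520. -349.    9.] max [749. 350.  15.] rect [6.393e+02 3.000e-01] [222.8 703.8] 1.31
ear 318 mean [638.8  19.8  41. ] min [609.  -8.  36.] max [666.  47.  45.] rect [637.9  21.5] [55.5 55.9] 11.83
nuthub 123 mean [620.1 101.9  34.8] min [572.  81.  31.] max [669. 145.  44.] rect [620.1 112.9] [63.5 96.6] 89.76
nutfl 151 mean [625.6  95.4  24.9] min [578.  71.  21.] max [669. 145.  29.] rect [622.2 107.9] [73.5 91. ] 87.14
rack 836 mean [473.6 389.6  48.2] min [354. 347.  44.] max [571. 445.  54.] rect [462.1 398.6] [ 86.4 213.8] 84.74
forktops 744 mean [456.4 396.  152. ] min [386. 368. 110.] max [538. 428. 213.] rect [460.8 398.4] [ 46.8 152.6] 84.22
kitrim 543 mean [ 421.2 -431.3   54.2] min [ 384. -504.   51.] max [ 570. -340.   58.] rect [ 475.6 -419.3] [180.2 160.5] 3.04
chuck 251 mean [634.7 182.8  63. ] min [587. 151.  60.] max [669. 233.  68.] rect [629.9 190.3] [83.7 75.8] 31.2
bar 90 mean [525.9 218.   49.1] min [49
[... 1849 characters left out ...]
3.  55.] rect [522.8 224.4] [17.3 76.3] 71.98
knob 43 mean [ 604.4 -200.8  214.1] min [ 593. -215.  205.] max [ 617. -191.  221.] rect [ 604.8 -203.1] [23.1 24.8] 89.24
boxtop 346 mean [ 593.5 -213.5  183.7] min [ 553. -271.  181.] max [ 657. -132.  188.] rect [ 605.5 -203.9] [137.2 103.9] 84.97
bedchuckend 91 mean [614.1 261.5  11.2] min [554. 255.   9.] max [693. 269.  15.] rect [623.6 261. ] [ 13.4 138.8] 88.2
fork (0.36, 0.43) top 209 [392. 410. 198.] (array([393. , 408.1]), array([17.3, 42.1]), 1.78)
fork (0.43, 0.49) top 146 [456. 405. 135.] (array([457.8, 402.9]), array([39.5, 17.9]), 67.61)
fork (0.49, 0.56) top 175 [521. 398. 163.] (array([521.8, 395.9]), array([43.2, 19.1]), 83.74)
```

```bash
python3 -m handwheel '[[[0.12,0.30,0,0],[0.12,0.30,0,0],[0.12,0.30,0,0],[0.12,0.30,0,0],[0.12,0.30,0,0]]]' 85
cat > w.py <<'E'
from top import *
from scipy.spatial.transform import Rotation as R
def wrist(f):
    o=ctrl.get_obs(); q=o['eef_rot']; T=np.eye(4); T[:3,:3]=R.from_quat([q[1],q[2],q[3],q[0]]).as_matrix(); T[:3,3]=o['eef_pos']
    c=snap('wrist',f); return c,T@np.array(c['T_tool_cam']),T,o
E
python3 - <<'E'
from w import *; from meas import sel,rect
c,P,T,o=wrist('w1'); Q,C=cloud(c,P); np.save('w1P.npy',P)
for n,x,y,z in [('bed',(.5,.75),(-.35,.35),(.009,.015)),('ear',(.58,.69),(-.03,.065),(.036,.048)),('nuthub',(.57,.67),(.06,.135),(.032,.040)),('nutfl',(.57,.67),(.06,.135),(.022,.029)),('chuck',(.5,.72),(.13,.26),(.060,.068)),('fingers',(.4,.9),(-.2,.2),(.15,.3))]:
    p=Q[sel(x,y,z,Q)]
    if len(p)>4: print(n,len(p),'mean',np.round(p.mean(0)*1000,1),'min',np.round(p.min(0)*1000),'max',np.round(p.max(0)*1000),'rect',*rect(p))
print(o['eef_pos'])
E
```

```text
time_s: 0.78
eef_pos: [0.6346, 0.0237, 0.2401]
eef_rot: [0.0, 0.707, 0.707, 0.0]
wrist_force: [0.7, 0.1, 0.3]
opening: 0.994
grasp_force: 0.0
bed 28224 mean [618.3  29.5  12.3] min [ 530. -177.    9.] max [750. 205.  15.] rect [652.2  18.2] [377.3 219. ] 85.64
ear 2387 mean [634.7  23.6  42.3] min [606.  -5.  36.] max [663.  51.  45.] rect [634.7  22.7] [55.9 56.4] 89.05
nuthub 1066 mean [618.  101.2  36.4] min [601.  83.  34.] max [635. 119.  39.] rect [617.9 101.2] [34.3 34.9] 26.01
nutfl 1495 mean [618.4 101.5  26.3] min [590.  73.  23.] max [645. 130.  28.] rect [617.7 101.3] [57.  55.4] 89.64
chuck 2330 mean [628.2 170.1  64.2] min [586. 152.  60.] max [666. 188.  68.] rect [626. 170.] [36.7 80.3] 89.84
fingers 15336 mean [634.5  29.  284.6] min [561.  10. 244.] max [709.  38. 300.] rect [634.8  23.8] [148.5  27.3] 0.09
[0.63460179 0.02367747 0.24007054]
```

View pics/w1.png

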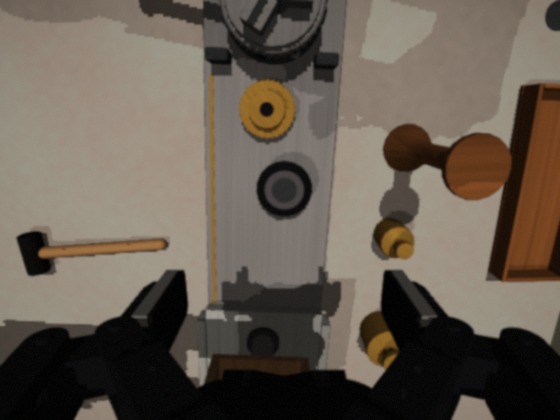

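The wrist view shows the earpiece at (285,188) right below the gripper, the nut at (267,108), and the chuck with its stop blocks at the top. There is no anvil on the bed. I'll pick up the earpiece.

```bash
python3 -m handwheel '[[[0,0,0.3,0],[0,0,0.6,0],[0,0,0.85,0],[0,0,1,0],[0,0,1,0]]]' 80 | tail -4
python3 -m handwheel '[[[0,0,0.04,0],[0,0,0.08,0],[0,0,0.08,0]]]' 
python3 -m handwheel '[[[0,0,0,0],[0,0,0,0],[0,0,0,0],[0,0,0,0],[0,0,0,0],[0,0,0,0]]]' 40
python3 -m handwheel '[[[0,0,-0.2,0],[0,0,-0.5,0],[0,0,-0.6,0],[0,0,-0.6,0],[0,0,-0.6,0]]]'
```

```text
eef_rot: [-0.002, 0.707, 0.707, -0.002]
wrist_force: [-1.0, 0.3, -0.2]
opening: 0.933
grasp_force: 0.0
time_s: 1.82
eef_pos: [0.6351, 0.024, 0.0235]
eef_rot: [0.0, 0.707, 0.707, 0.0]
wrist_force: [0.1, -0.2, -0.1]
opening: 0.934
grasp_force: 0.0
time_s: 2.58
eef_pos: [0.6359, 0.0239, 0.0244]
eef_rot: [0.001, 0.707, 0.707, 0.001]
wrist_force: [0.1, 1.0, 5.5]
opening: 0.656
grasp_force: 63.9
time_s: 3.2
eef_pos: [0.6334, 0.0242, 0.1408]
eef_rot: [-0.002, 0.707, 0.707, -0.001]
wrist_force: [-0.8, -0.4, -1.8]
opening: 0.656
grasp_force: 64.1
```

```bash
python3 -m handwheel '[[[0,-0.3,0,0],[0,-0.6,0,0],[-0.1,-0.83,0,0],[-0.4,-0.83,0,0],[-0.7,-0.83,0,0],[-1,-0.83,0,0]]]' >/dev/null
python3 -m handwheel '[[[-0.3,0,0,0],[-0.6,0,0,0],[-0.9,0,0,0],[-1,0,0,0],[-1,0,0,0]]]' | sed -n 2p
python3 -m handwheel '[[[-0.2,0,0,0],[-0.38,0,0,0],[-0.38,0,0,0],[-0.38,0,0,0]]]' | sed -n 2p
python3 - <<'E'
from w import *; from meas import sel,rect
c,P,T,o=wrist('w2'); Q,C=cloud(c,P)
for n,z in [('rim',(.05,.059)),('floor',(.002,.014))]:
    p=Q[sel((.3,.7),(-.55,-.3),z,Q)]
    if len(p)>4: print(n,len(p),np.round(p.min(0)*1000),np.round(p.max(0)*1000),'rect',*rect(p))
E
```

```text
eef_pos: [0.4679, -0.376, 0.141]
eef_pos: [0.4691, -0.4495, 0.1421]
rim 9308 [ 382. -500.   50.] [ 585. -334.   59.] rect [ 482.4 -418.9] [197.2 160.9] 2.61
floor 39669 [ 300. -550.    2.] [ 670. -300.   14.] rect [ 484.4 -424. ] [249.9 369.2] 89.68
```

View pics/w2.png

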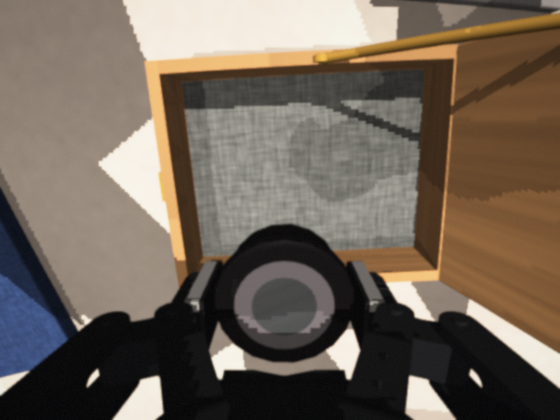

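The wrist picture shows the open kit, with the earpiece held at (285,305), the brass stay along the +y wall and the lid to the right. Kit centre is (0.4825,-0.419), and 197x161 mm matches the given size. I'll place the earpiece a little towards +x.

```bash
python3 -m handwheel '[[[0,0.18,0,0],[0,0.18,0.2,0],[0,0.18,0.4,0],[0,0.18,0.5,0],[0,0.18,0.58,0],[0,0.18,0.58,0]]]' | sed -n '2p;4p'
python3 -m handwheel '[[[0,0,0,0],[0,0,0,0],[0,0,0,0]]]' 72
python3 -m handwheel '[[[0,0,-0.3,0],[0,0,-0.6,0],[0,0,-0.9,0],[0,0,-0.9,0]]]' | sed -n '2p;4p'
python3 -m handwheel '[[[0.3,-0.1,0,0],[0.6,-0.2,0,0],[0.9,-0.2,0,0],[1,-0.2,0,0],[1,-0.2,0,0]]]' 85 | sed -n '2p;4p'
python3 -m handwheel '[[[0.3,0.1,0,0],[0.6,0.4,0,0],[0.9,0.7,0,0],[1,0.75,0,0],[1,0.75,0,0]]]' | sed -n '2p;4p'
python3 -m handwheel '[[[0.3,0,0,0],[0.6,0,0,0],[0.7,0,0,0],[0.7,0,0,0],[0.7,0,0,0]]]' | sed -n '2p;4p'
python3 - <<'E'
from w import *; from meas import sel,rect
c,P,T,o=wrist('w3'); Q,C=cloud(c,P); print(o['eef_pos'])
for n,x,y,z in [('nuthub',(.57,.67),(.02,.135),(.032,.040)),('nutfl',(.57,.67),(.02,.135),(.022,.029)),('chuck',(.5,.72),(.13,.26),(.060,.068)),('jaws',(.5,.72),(.13,.26),(.080,.088)),('bar',(.46,.56),(.15,.28),(.044,.06)),]:
    p=Q[sel(x,y,z,Q)]
    if len(p)>4: print(n,len(p),'mean',np.round(p.mean(0)*1000,1),'min',np.round(p.min(0)*1000),'max',np.round(p.max(0)*1000),'rect',*rect(p))
E
```

```text
eef_pos: [0.5048, -0.4514, 0.0267]
wrist_force: [-0.2, 0.5, -0.6]
time_s: 6.25
eef_pos: [0.5055, -0.4526, 0.0285]
eef_rot: [0.001, 0.707, 0.707, -0.0]
wrist_force: [0.0, -0.2, 0.2]
opening: 0.842
grasp_force: 0.0
eef_pos: [0.5075, -0.455, 0.2156]
wrist_force: [0.2, -0.6, -1.1]
eef_pos: [0.4652, -0.2511, 0.2074]
wrist_force: [-0.4, -0.1, -0.7]
eef_pos: [0.6176, -0.0503, 0.2066]
wrist_force: [-0.9, -0.2, 0.3]
eef_pos: [0.6154, 0.0858, 0.2071]
wrist_force: [0.7, -0.9, -0.3]
[0.61541954 0.08584145 0.20712819]
nuthub 1119 mean [617.6 101.7  36.3] min [600.  84.  32.] max [635. 119.  39.] rect [617.8 101.3] [35.2 34.1] 14.35
nutfl 1521 mean [617.5 103.3  26.3] min [589.  73.  22.] max [646. 129.  29.] rect [617.5 101.2] [56.2 56.1] 24.5
chuck 5261 mean [625.  192.2  64.2] min [585. 150.  60.] max [668. 233.  68.] rect [626.1 192.9] [81.8 81.1] 22.41
jaws 3269 mean [625.6 193.4  84.7] min [601. 160.  80.] max [659. 226.  88.] rect [630.1 192.5] [65.6 57.3] 87.42
bar 1809 mean [523.9 220.4  51.5] min [491. 204.  44.] max [560. 238.  58.] rect [526.7 222.1] [21.5 72.1] 78.39
```

```bash
python3 -m handwheel '[[[0.075,0.01,0.3,0],[0.075,0.01,0.6,0],[0.075,0.01,0.8,0],[0.075,0.01,0.92,0],[0.075,0.01,0.94,0],[0.075,0.01,0.94,0]]]' | sed -n '2p;4p'
python3 -m handwheel '[[[0,0,0,0],[0,0,0,0],[0,0,0,0],[0,0,0,0],[0,0,0,0],[0,0,0,0]]]' 40
python3 -m handwheel '[[[0,0,-0.2,0],[0,0,-0.5,0],[0,0,-0.65,0],[0,0,-0.65,0],[0,0,-0.65,0]]]'
```

```text
eef_pos: [0.6177, 0.102, 0.02]
wrist_force: [0.4, 0.7, 0.2]
time_s: 10.18
eef_pos: [0.6183, 0.1029, 0.0214]
eef_rot: [0.001, 0.707, 0.707, 0.001]
wrist_force: [-0.5, -0.6, 5.6]
opening: 0.621
grasp_force: 62.4
time_s: 10.8
eef_pos: [0.6157, 0.1031, 0.1475]
eef_rot: [-0.001, 0.707, 0.707, -0.001]
wrist_force: [-0.3, 0.1, -4.0]
opening: 0.623
grasp_force: 64.9
```

```bash
python3 -m handwheel '[[[-0.1,-0.3,0,0],[-0.2,-0.6,0,0],[-0.4,-0.83,0,0],[-0.7,-0.83,0,0],[-1,-0.83,0,0],[-1,-0.83,0,0]]]' >/dev/null
python3 -m handwheel '[[[-0.3,0,0,0],[-0.6,0,0,0],[-0.9,0,0,0],[-1,0,0,0],[-1,0,0,0]]]' | sed -n 2p
python3 -m handwheel '[[[-0.3,0,0,0],[-0.52,0,0,0],[-0.52,0,0.2,0],[-0.52,0,0.4,0],[-0.52,0,0.5,0],[-0.52,0,0.58,0],[-0.52,0,0.58,0]]]' | sed -n '2p;4p'
python3 -m handwheel '[[[0,0,0,0],[0,0,0,0],[0,0,0,0]]]' 72
python3 -m handwheel '[[[0,0,-0.3,0],[0,0,-0.6,0],[0,0,-0.9,0],[0,0,-0.9,0]]]' 
python3 -m handwheel '[[[-0.2,0,0,0],[-0.3,0,0,0],[-0.3,0,0,0]]]' 72 | sed -n 2p
python3 - <<'E'
from w import *
wrist('w4')
E
```

```text
eef_pos: [0.4503, -0.2965, 0.1475]
eef_pos: [0.4511, -0.3999, 0.0326]
wrist_force: [-0.3, -0.9, -2.7]
time_s: 13.42
eef_pos: [0.4515, -0.4018, 0.0346]
eef_rot: [0.001, 0.707, 0.707, -0.0]
wrist_force: [0.2, 0.5, -1.1]
opening: 0.843
grasp_force: 0.0
time_s: 13.92
eef_pos: [0.4534, -0.4041, 0.2208]
eef_rot: [0.006, 0.707, 0.707, -0.001]
wrist_force: [0.1, -0.2, 0.7]
opening: 0.85
grasp_force: 0.0
eef_pos: [0.4503, -0.4618, 0.2123]
```

View pics/w4.png

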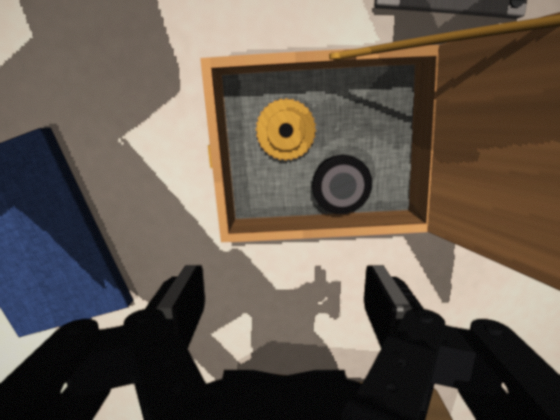

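Wrist picture: nut at (286,130) and earpiece at (342,185) both lie inside the kit. Next is the tommy bar: I'll push it with the fingers shut.

```bash
python3 -m handwheel '[[[0.3,0,0,0],[0.6,0,0,0],[0.9,0,0,0],[1,0,0,0],[1,0,0,0]]]' 0 | sed -n '2p'
python3 -m handwheel '[[[0.3,0,0,0],[0.6,0,0,0],[0.9,0,0,0],[1,0,0,0],[1,0,0,0]]]' 0 | sed -n '2p'
python3 -m handwheel '[[[0.3,0,0,0],[0.6,0,0,0],[0.9,0.2,0,0],[1,0.4,0,0],[1,0.4,0,0]]]' 0 | sed -n '2p'
python3 -m handwheel '[[[0.3,0,0,0],[0.57,0,0,0],[0.57,0,0,0],[0.57,0,0,0]]]' 0
python3 - <<'E'
from w import *; from meas import sel,rect
c,P,T,o=wrist('w5'); Q,C=cloud(c,P); print(o['eef_pos'],o['q'][5])
for n,x,y,z in [('chuck',(.5,.72),(.13,.26),(.060,.068)),('bar',(.46,.575),(.15,.28),(.044,.06)),('fingers',(.4,.7),(.1,.4),(.18,.26))]:
    p=Q[sel(x,y,z,Q)]
    if len(p)>4: print(n,len(p),'mean',np.round(p.mean(0)*1000,1),'min',np.round(p.min(0)*1000),'max',np.round(p.max(0)*1000),'rect',*rect(p))
E
```

```text
eef_pos: [0.4511, -0.2594, 0.2134]
eef_pos: [0.4515, -0.0609, 0.2135]
eef_pos: [0.534, 0.1389, 0.2121]
time_s: 16.73
eef_pos: [0.5315, 0.2514, 0.213]
eef_rot: [0.0, 0.707, 0.707, -0.0]
wrist_force: [-0.8, -0.5, -0.4]
opening: -0.001
grasp_force: 0.0
[0.53148865 0.25135364 0.21302358] 0.24173276913806396
chuck 2978 mean [620.7 202.   64.3] min [585. 152.  60.] max [665. 235.  68.] rect [623.8 194.6] [80.6 79.1] 74.88
bar 1445 mean [530.3 221.6  51.1] min [489. 202.  44.] max [575. 239.  57.] rect [533.3 221.2] [20.7 89.7] 77.22
fingers 7555 mean [531.6 258.9 246. ] min [495. 239. 209.] max [569. 265. 260.] rect [531.9 251.9] [26.6 74.2] 89.78
```

```bash
python3 -m handwheel '[[[0.02,0.02,0.3,0],[0.02,0.02,0.6,0],[0.02,0.02,0.8,0],[0.02,0.02,0.85,0],[0.02,0.02,0.85,0]]]' 0 | sed -n '2p;4p'
python3 -m handwheel '[[[-0.08,0,0,0],[-0.15,-0.02,0,0],[-0.19,-0.04,0,0],[-0.23,-0.05,0,0],[-0.28,-0.05,0,0],[-0.32,-0.05,0,0]]]' | sed -n '2p;4p'
python3 -m handwheel '[[[-0.045,0,0,0],[-0.09,0,0,0],[-0.135,0.01,0,0],[-0.18,0.02,0,0],[-0.22,0.04,0,0],[-0.26,0.06,0,0],[-0.26,0.06,0,0]]]' | sed -n '2p;4p'
```

```text
eef_pos: [0.5357, 0.256, 0.0439]
wrist_force: [-0.5, -0.4, 0.7]
eef_pos: [0.5249, 0.1926, 0.0434]
wrist_force: [1.1, 5.1, 1.4]
eef_pos: [0.5371, 0.1399, 0.0431]
wrist_force: [0.5, 0.6, 0.7]
```

```bash
python3 -m handwheel '[[[0.03,-0.02,0,0],[0.03,-0.02,-0.3,0],[0,0,-0.6,0],[-0.2,0.2,-0.9,0],[-0.2,0.3,-0.9,0],[-0.2,0.3,-0.9,0]]]' 0 | sed -n '2p;4p'
python3 - <<'E'
from w import *; from meas import sel,rect
c,P,T,o=wrist('w6'); Q,C=cloud(c,P); print(o['eef_pos'],o['q'][5])
for n,x,y,z in [('chuck',(.5,.72),(.13,.26),(.060,.068)),('jaws',(.5,.72),(.13,.26),(.080,.088)),('bar',(.5,.585),(.05,.15),(.044,.06)),('seat',(.6,.65),(.17,.22),(.01,.03))]:
    p=Q[sel(x,y,z,Q)]
    if len(p)>4: print(n,len(p),'mean',np.round(p.mean(0)*1000,1),'min',np.round(p.min(0)*1000),'max',np.round(p.max(0)*1000),'rect',*rect(p))
E
```

```text
eef_pos: [0.599, 0.1003, 0.2251]
wrist_force: [0.4, 0.5, 0.6]
[0.59901001 0.1002656  0.2250709 ] -0.027695657335395266
chuck 4135 mean [625.1 193.3  64.3] min [583. 149.  60.] max [665. 235.  68.] rect [625.4 192.8] [81.4 80.7] 69.0
jaws 2753 mean [625.  194.1  84.7] min [596. 155.  80.] max [666. 233.  88.] rect [622.6 198.7] [78.8 68.2] 27.25
bar 1239 mean [551.1 123.5  51.6] min [521.  94.  45.] max [585. 150.  57.] rect [551.  125.6] [80.9 20.6] 45.69
seat 828 mean [627.2 194.9  20.6] min [611. 179.  18.] max [642. 209.  30.] rect [627.5 195.1] [25.7 33.5] 57.49
```

View pics/w6.png

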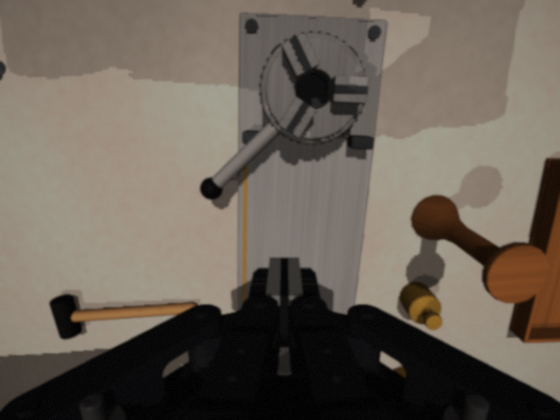

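The bar has swung over; its ball is at (210,188), and all three jaws are wide open with the seat visible at (314,88). Sleeve is about 0.06. Now to the fork.

```bash
python3 -m handwheel '[[[0,0,-0.4,0],[0.3,-0.1,-0.4,0],[0.6,-0.3,-0.4,0],[0.9,-0.5,-0.4,0],[1,-0.5,-0.4,0],[1,-0.5,-0.4,0]]]' 0 | sed -n '2p;4p'
python3 -m handwheel '[[[0.2,-0.2,0,-0.12],[0.4,-0.4,0,-0.24],[0.53,-0.52,0,-0.36],[0.53,-0.52,0,-0.48],[0.53,-0.52,0,-0.6],[0.53,-0.52,0,-0.72],[0.53,-0.52,0,-0.84],[0.53,-0.52,0,-0.96],[0.53,-0.52,0,-1],[0.53,-0.52,0,-1]]]' 70 | sed -n '2p;3p;4p'
python3 -m handwheel '[[[0,0,0,-0.047],[0,0,0,-0.047],[0,0,0,-0.047]]]' 70 | sed -n '2p;3p;4p'
python3 - <<'E'
from w import *; from meas import sel,rect
c,P,T,o=wrist('w7'); Q,C=cloud(c,P); print(o['eef_pos'],o['q'][5])
for n,x,y,z in [('long',(.36,.43),(.36,.45),(.19,.22)),('longtop',(.36,.43),(.36,.45),(.205,.22)),('mid',(.49,.56),(.34,.44),(.165,.18)),('rack',(.3,.6),(.3,.5),(.046,.054))]:
    p=Q[sel(x,y,z,Q)]
    if len(p)>4: print(n,len(p),'mean',np.round(p.mean(0)*1000,1),'min',np.round(p.min(0)*1000),'max',np.round(p.max(0)*1000),'rect',*rect(p))
E
```

```text
eef_pos: [0.4936, 0.3037, 0.3016]
wrist_force: [0.3, 0.0, -0.3]
eef_pos: [0.3925, 0.4061, 0.302]
eef_rot: [-0.001, 0.036, 0.999, -0.001]
wrist_force: [-0.2, -0.3, -0.0]
eef_pos: [0.3929, 0.4067, 0.303]
eef_rot: [-0.0, 0.001, 1.0, -0.0]
wrist_force: [0.0, -1.1, 0.3]
[0.39287312 0.40673753 0.30295086] -0.9755501513603407
long 953 mean [393.2 405.6 207.5] min [386. 386. 190.] max [404. 426. 212.] rect [395.  405.7] [16.5 39.8] 2.5
longtop 762 mean [394.5 405.7 210. ] min [386. 386. 205.] max [404. 426. 212.] rect [395.1 405.7] [16.2 39.8] 2.5
mid 524 mean [522.2 393.3 173.5] min [515. 373. 165.] max [535. 413. 177.] rect [524.6 393. ] [39.4 16.5] 82.75
rack 6210 mean [442.2 399.3  50.3] min [352. 350.  46.] max [569. 449.  54.] rect [460.7 398.9] [ 80.3 210.1] 84.03
```

View pics/w7.png

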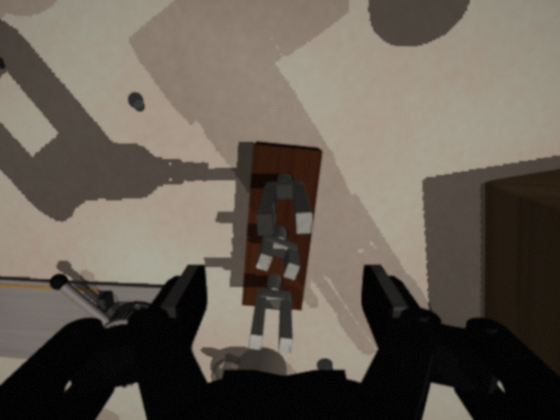

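Wrist view: the long fork's two tine tips are at (267,225) and (303,222), centre (0.395,0.4057), with the short and middle forks below it. The 40x16 mm top at z 0.21 matches the given size. Grasping it.

```bash
python3 -m handwheel '[[[-0.01,-0.005,0.2,-0.029],[-0.01,-0.005,0.4,-0.029],[-0.01,-0.005,0.6,-0.029],[-0.01,-0.005,0.69,-0.029],[-0.01,-0.005,0.69,-0.029],[-0.01,-0.005,0.69,-0.029]]]' 70 | sed -n '2p;3p;4p'
python3 -m handwheel '[[[0,0,0,0],[0,0,0,0],[0,0,0,0],[0,0,0,0],[0,0,0,0],[0,0,0,0]]]' 20
python3 -m handwheel '[[[0,0,-0.05,0],[0,0,-0.1,0],[0,0,-0.2,0],[0,0,-0.3,0],[0,0,-0.5,0],[0,0,-0.55,0],[0,0,-0.55,0]]]'
```

```text
eef_pos: [0.396, 0.4067, 0.1671]
eef_rot: [0.001, -0.022, 1.0, 0.001]
wrist_force: [-0.3, 0.7, 0.1]
time_s: 23.75
eef_pos: [0.3959, 0.4066, 0.1669]
eef_rot: [0.001, -0.022, 1.0, 0.001]
wrist_force: [-1.0, -0.3, 5.5]
opening: 0.459
grasp_force: 60.9
time_s: 24.62
eef_pos: [0.395, 0.4061, 0.2754]
eef_rot: [0.0, -0.022, 1.0, 0.0]
wrist_force: [-1.0, -1.0, -1.8]
opening: 0.456
grasp_force: 61.4
```

```bash
python3 -m handwheel '[[[0,-0.25,0,0],[0,-0.5,0,0],[0,-0.75,0,0],[0,-0.95,0,0],[-0.2,-1,0,0],[-0.4,-1,0,0],[-0.6,-1,0,0],[-0.8,-1,0,0],[-0.8,-1,0,0]]]' | sed -n '2p;4p'
python3 -m handwheel '[[[-0.15,-0.12,0,0],[-0.3,-0.12,0,0],[-0.3,-0.12,0,0],[-0.3,-0.12,0,0],[-0.3,-0.12,0,0]]]'
python3 - <<'E'
from w import *; from meas import sel
for n in('scene','side'):
    c=snap(n,n+'1'); Q,C=cloud(c)
    for zz in((.10,.125),(.125,.15),(.15,.18),(.21,.24)):
        p=Q[sel((.57,.68),(.14,.25),zz,Q)]; print(n,zz,len(p),np.round(p.mean(0)*1000,1) if len(p) else '',np.round(p.min(0)*1000) if len(p) else '',np.round(p.max(0)*1000) if len(p) else '')
print(ctrl.get_obs()['eef_pos'])
E
```

```text
eef_pos: [0.5643, 0.2124, 0.2718]
wrist_force: [-1.4, 0.6, -2.4]
time_s: 26.38
eef_pos: [0.6233, 0.1921, 0.275]
eef_rot: [-0.001, -0.022, 1.0, -0.0]
wrist_force: [-0.0, 0.2, -2.7]
opening: 0.461
grasp_force: 62.7
scene (0.1, 0.125) 16 [629.8 186.7 121. ] [622. 180. 118.] [635. 196. 124.]
scene (0.125, 0.15) 53 [629.2 185.6 138. ] [619. 180. 126.] [635. 197. 150.]
scene (0.15, 0.18) 66 [629.  185.7 165.3] [618. 180. 150.] [635. 195. 179.]
scene (0.21, 0.24) 155 [628.7 186.  224.6] [616. 169. 210.] [635. 213. 240.]
side (0.1, 0.125) 11 [617.8 197.6 121.5] [614. 191. 117.] [624. 203. 124.]
side (0.125, 0.15) 35 [617.4 197.9 137.7] [612. 189. 126.] [627. 203. 150.]
side (0.15, 0.18) 44 [616.9 198.2 165. ] [611. 190. 151.] [627. 204. 180.]
side (0.21, 0.24) 106 [618.  198.1 223.8] [611. 176. 210.] [629. 217. 240.]
[0.62374901 0.19205914 0.27544881]
```

View pics/side1.png

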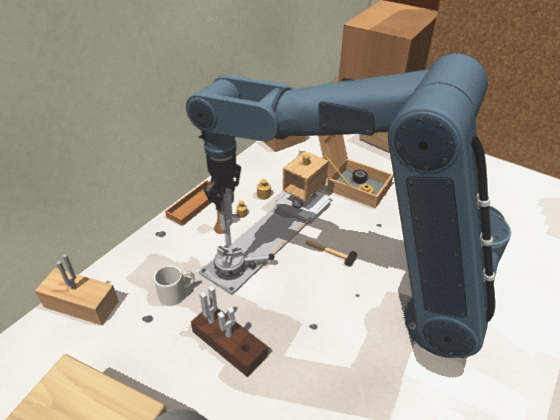

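Side view: the fork hangs upright over the chuck at (228,225), foot at z≈0.118, and both loose parts show in the kit at (360,180). Lowering it.

```bash
python3 -m handwheel '[[[-0.01,0,0,0],[-0.01,0,0.1,0],[-0.01,0,0.2,0],[-0.01,0,0.3,0],[-0.01,0,0.4,0],[-0.01,0,0.44,0],[-0.01,0,0.46,0],[-0.01,0,0.46,0]]]' | sed -n '2p;4p'
python3 -m handwheel '[[[0,0,0.01,0],[0,0,0.02,0],[0,0,0.025,0],[0,0,0.025,0]]]'
```

```text
eef_pos: [0.6268, 0.1918, 0.1837]
wrist_force: [0.4, -0.5, -1.7]
time_s: 27.98
eef_pos: [0.6264, 0.1918, 0.1782]
eef_rot: [-0.0, -0.022, 1.0, 0.0]
wrist_force: [0.8, 0.3, -2.8]
opening: 0.458
grasp_force: 62.7
```

```bash
python3 -m handwheel '[[[0,0,0.005,0],[0,0,0.005,0],[0,0,0.005,0]]]' | sed -n '2p;4p'; python3 -m handwheel '[[[0,0,0.005,0],[0,0,0.005,0],[0,0,0.005,0]]]' | sed -n '2p;4p'
```

```text
eef_pos: [0.6265, 0.1918, 0.1773]
wrist_force: [-0.0, 0.8, -2.4]
eef_pos: [0.6268, 0.1918, 0.1769]
wrist_force: [-1.6, -0.1, 3.1]
```

```bash
python3 -m handwheel '[[[0,0,0,0],[0,0,0,0],[0,0,0,0]]]' 75 | sed -n '2p;4p;5p'; python3 -m handwheel '[[[0,0,-0.1,0],[0,0,-0.3,0],[0,0,-0.5,0],[0,0,-0.6,0],[0,0,-0.6,0]]]' | sed -n '2p;4p'
python3 - <<'E'
from w import *; from meas import sel,rect
c,P,T,o=wrist('w8'); Q,C=cloud(c,P); print(o['eef_pos'],o['q'][5])
for n,x,y,z in [('top',(.59,.66),(.15,.24),(.212,.23)),('bar',(.48,.585),(.05,.15),(.044,.06))]:
    p=Q[sel(x,y,z,Q)]
    if len(p)>4: print(n,len(p),'mean',np.round(p.mean(0)*1000,1),'min',np.round(p.min(0)*1000),'max',np.round(p.max(0)*1000),'rect',*rect(p))
E
```

```text
eef_pos: [0.6265, 0.1918, 0.1762]
wrist_force: [0.0, 0.2, 1.4]
opening: 0.878
eef_pos: [0.6273, 0.1919, 0.2987]
wrist_force: [0.9, -0.5, 0.2]
[0.62733098 0.19194637 0.29865258] -1.497670765996936
top 904 mean [626.7 190.8 219.6] min [619. 171. 212.] max [636. 211. 223.] rect [627.6 190.9] [16.2 40. ] 2.28
bar 970 mean [548.8 122.4  51.6] min [521.  94.  45.] max [585. 150.  58.] rect [551.3 126.2] [79.2 20.9] 46.42
```

Fork top is centred at (0.6276,0.1909) above the seat, so it stands upright on its own. Now I'll go to the -y side of the bar and close the jaws.

```bash
python3 -m handwheel '[[[0.1,-0.25,0,0],[0.27,-0.49,0,0],[0.27,-0.49,0,0],[0.27,-0.49,0.3,0],[0.27,-0.49,0.6,0],[0.27,-0.49,0.9,0],[0.27,-0.49,1,0],[0.27,-0.49,1,0]]]' 0 | sed -n '2p;4p'
python3 -m handwheel '[[[0,0,0.2,0],[0,0,0.28,0],[0,0,0.28,0],[0,0,0.28,0]]]' 0 | sed -n '2p;4p'
```

```text
eef_pos: [0.5759, 0.092, 0.0949]
wrist_force: [-0.8, -0.4, -0.2]
eef_pos: [0.5782, 0.0916, 0.0422]
wrist_force: [-0.1, 0.4, -0.6]
```

```bash
python3 -m handwheel '[[[0.04,0.07,0,0],[0.085,0.115,0,0],[0.13,0.16,0,0],[0.165,0.215,0,0],[0.2,0.27,0,0],[0.215,0.305,0,0],[0.23,0.34,0,0],[0.23,0.34,0,0]]]' 0 | sed -n '2p;4p;6p'
python3 -m handwheel '[[[0,0.01,0,0],[0,0.02,0,0],[0,0.02,0,0],[0,0.02,0,0]]]' | sed -n '2p;4p'
python3 -m handwheel '[[[0,0.01,0,0],[0,0.02,0,0],[0,0.02,0,0],[0,0.02,0,0]]]' | sed -n '2p;4p'
```

```text
eef_pos: [0.5268, 0.1582, 0.0398]
wrist_force: [0.2, -0.2, -0.6]
grasp_force: 0.0
eef_pos: [0.5274, 0.1614, 0.04]
wrist_force: [-0.7, -2.6, -0.6]
eef_pos: [0.5278, 0.1657, 0.0404]
wrist_force: [-1.0, -2.4, -0.2]
```

```bash
for i in 1 2; do python3 -m handwheel '[[[0,0.005,0,0],[0,0.01,0,0],[0,0.01,0,0],[0,0.01,0,0]]]' | sed -n '2p;4p'; done
```

```text
eef_pos: [0.5275, 0.1676, 0.0404]
wrist_force: [-0.6, -2.1, 0.0]
eef_pos: [0.5273, 0.1696, 0.0403]
wrist_force: [-1.1, -2.5, 1.5]
```

```bash
python3 -m handwheel '[[[0,0.005,0,0],[0,0.01,0,0],[0,0.01,0,0],[0,0.01,0,0]]]' | sed -n '2p;4p'
```

```text
eef_pos: [0.5272, 0.1716, 0.0403]
wrist_force: [-2.4, -3.2, 1.3]
```

```bash
python3 -m handwheel '[[[0,0.005,0,0],[0,0.01,0,0],[0,0.01,0,0],[0,0.01,0,0]]]' | sed -n '2p;4p'
```

```text
eef_pos: [0.5271, 0.1733, 0.0403]
wrist_force: [-2.8, -4.6, 0.5]
```

```bash
python3 -m handwheel '[[[0,0.005,0,0],[0,0.01,0,0],[0,0.01,0,0],[0,0.01,0,0]]]' | sed -n '2p;4p'
```

```text
eef_pos: [0.527, 0.1749, 0.0402]
wrist_force: [-2.0, -6.8, 1.4]
```

```bash
python3 -m handwheel '[[[0,0.005,0,0],[0,0.01,0,0],[0,0.01,0,0],[0,0.01,0,0]]]' | sed -n '2p;4p'
```

```text
eef_pos: [0.527, 0.1765, 0.0403]
wrist_force: [-1.8, -8.6, 1.8]
```

```bash
python3 -m handwheel '[[[0,0.005,0,0],[0,0.01,0,0],[0,0.015,0,0],[0,0.015,0,0],[0,0.015,0,0]]]' | sed -n '2p;4p'
python3 -m handwheel '[[[0,-0.02,0,0],[0,-0.06,0,0],[0,-0.1,0,0],[0,-0.1,0,0]]]' | sed -n '2p;4p'
python3 - <<'E'
from w import *; from meas import sel,rect
for n in('scene','side'):
    c=snap(n,n+'2'); Q,C=cloud(c)
    for zz in((.10,.125),(.15,.18),(.2,.225)):
        p=Q[sel((.59,.66),(.16,.23),zz,Q)]; print(n,zz,len(p),np.round(p.mean(0)*1000,1))
    p=Q[sel((.47,.56),(.12,.25),(.044,.06),Q)];print('bar',np.round(p.mean(0)*1000,1),*rect(p))
E
```

```text
eef_pos: [0.5269, 0.1787, 0.0403]
wrist_force: [-3.4, -12.4, 3.1]
eef_pos: [0.5281, 0.1602, 0.0404]
wrist_force: [-0.2, -0.7, 0.1]
scene (0.1, 0.125) 99 [631.2 187.6 112.8]
scene (0.15, 0.18) 132 [629.8 188.2 165.4]
scene (0.2, 0.225) 130 [628.6 189.4 212.1]
bar [538.8 172.4  50.3] [541.5 172.7] [37.5 56.7] 7.35
side (0.1, 0.125) 75 [618.2 199.3 112.4]
side (0.15, 0.18) 103 [619.4 198.5 165.1]
side (0.2, 0.225) 92 [620.3 196.8 212.2]
bar [519.2 192.7  49.9] [522.  198.8] [61.5 59.1] 42.22
```

The bar took 12 N and the fork's centre line is vertical (0.6245,0.1933) at all heights. Now the carriage: lift, then go behind the knob.

```bash
python3 -m handwheel '[[[0,-0.1,-0.3,0],[0,-0.1,-0.6,0],[0,-0.1,-0.9,0],[0,-0.2,-1,0],[0,-0.5,-1,0],[0,-0.8,-1,0],[0,-1,-1,0],[0,-1,-1,0]]]' 0 | sed -n '2p;4p'
python3 -m handwheel '[[[0,0,-0.3,0],[-0.1,-0.1,-0.3,0],[-0.31,-0.4,-0.3,0],[-0.31,-0.7,-0.3,0],[-0.31,-1,-0.3,0],[-0.31,-1,-0.3,0]]]' 0 | sed -n '2p;4p'
python3 - <<'E'
from w import *; from meas import sel,rect
c,P,T,o=wrist('w9'); Q,C=cloud(c,P); print(o['eef_pos'],o['q'])
for n,x,y,z in [('knob',(.57,.66),(-.26,-.15),(.21,.225)),('boxtop',(.52,.7),(-.3,-.1),(.181,.189)),('ear',(.4,.56),(-.5,-.34),(.033,.045))]:
    p=Q[sel(x,y,z,Q)]
    if len(p)>4: print(n,len(p),'mean',np.round(p.mean(0)*1000,1),'min',np.round(p.min(0)*1000),'max',np.round(p.max(0)*1000),'rect',*rect(p))
E
```

```text
eef_pos: [0.5365, -0.0417, 0.2403]
wrist_force: [-0.7, 0.4, -0.1]
eef_pos: [0.6068, -0.2393, 0.2993]
wrist_force: [0.6, 2.1, -0.8]
[ 0.60684217 -0.23931834  0.29932339] [-5.57034330e-01  3.11650509e-01  1.32715893e+00 -3.86293855e-04
  1.50355704e+00 -2.16725612e+00]
knob 987 mean [ 605.3 -209.8  218.3] min [ 595. -221.  210.] max [ 619. -197.  221.] rect [ 606.5 -209.1] [23.9 24.4] 14.25
boxtop 18828 mean [ 602.7 -209.1  185.3] min [ 555. -276.  181.] max [ 660. -142.  189.] rect [ 607.4 -208.8] [131. 100.] 87.49
ear 3355 mean [ 489.  -458.6   38.3] min [ 419. -496.   33.] max [ 560. -340.   45.] rect [ 486.3 -415.9] [139.9 154.5] 2.9
```

View pics/w9.png

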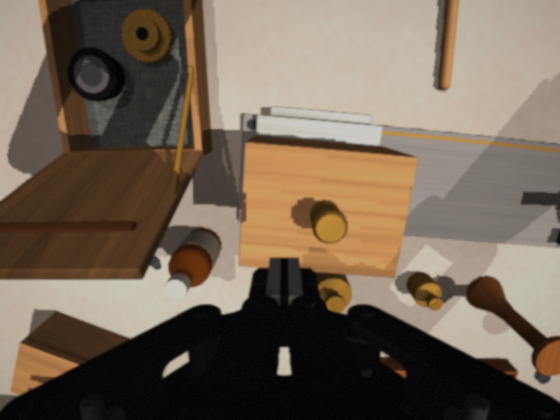

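Wrist picture: knob at (328,222) on the resonance box, nut and earpiece still in the kit top left, and oil and weights clear of my path. Descending behind the knob and pushing.

```bash
python3 -m handwheel '[[[0.01,-0.05,0,0],[0.01,-0.05,0.2,0],[0.01,-0.05,0.4,0],[0.01,-0.05,0.47,0],[0.01,-0.05,0.47,0]]]' 0 | sed -n '2p;4p'
python3 -m handwheel '[[[-0.005,0.05,0,0],[-0.01,0.1,0,0],[-0.02,0.2,0,0],[-0.03,0.32,0,0],[-0.04,0.45,0,0],[-0.05,0.6,0,0],[-0.066,0.75,0,0],[-0.08,0.9,0,0],[-0.088,1,0,0],[-0.088,1,0,0]]]' 0 | sed -n '2p;4p'
python3 -m handwheel '[[[-0.01,0.1,0,0],[-0.02,0.2,0,0],[-0.026,0.3,0,0],[-0.03,0.35,0,0],[-0.03,0.35,0,0]]]' 0 | sed -n '2p;4p'
```

```text
eef_pos: [0.6053, -0.2454, 0.206]
wrist_force: [0.8, -0.5, 0.6]
eef_pos: [0.6141, -0.0437, 0.2063]
wrist_force: [1.5, -1.2, 1.2]
eef_pos: [0.6172, 0.0257, 0.2061]
wrist_force: [-0.2, -0.7, 0.7]
```

```bash
python3 -m handwheel '[[[-0.001,0.01,0,0],[-0.002,0.02,0,0],[-0.003,0.03,0,0],[-0.003,0.03,0,0]]]' 0 | sed -n '2p;4p'
python3 -m handwheel '[[[0,0.01,0,0],[0,0.015,0,0],[0,0.015,0,0]]]' 0 | sed -n '2p;4p'
```

```text
eef_pos: [0.6176, 0.03, 0.2063]
wrist_force: [-1.1, -2.0, -0.5]
eef_pos: [0.6177, 0.0334, 0.2063]
wrist_force: [0.8, -2.0, -0.7]
```

```bash
python3 -m handwheel '[[[0,0.01,0,0],[0,0.015,0,0],[0,0.015,0,0]]]' 0 | sed -n '2p;4p'
```

```text
eef_pos: [0.6175, 0.0365, 0.2064]
wrist_force: [1.1, -1.6, 0.5]
```

```bash
python3 -m handwheel '[[[0,0.01,0,0],[0,0.01,0,0],[0,0.01,0,0]]]' 0 | sed -n '2p;4p'
```

```text
eef_pos: [0.6174, 0.0382, 0.2064]
wrist_force: [1.3, -3.6, -0.9]
```

```bash
for i in 1 2; do python3 -m handwheel '[[[0,0.005,0,0],[0,0.01,0,0],[0,0.01,0,0]]]' 0 | sed -n '2p;4p'; done
```

```text
eef_pos: [0.6175, 0.0384, 0.2064]
wrist_force: [2.2, -9.5, 0.6]
eef_pos: [0.6175, 0.0386, 0.2065]
wrist_force: [1.9, -16.1, -0.4]
```

```bash
python3 -m handwheel '[[[0,0.005,0,0],[0,0.01,0,0],[0,0.01,0,0]]]' 0 | sed -n '2p;4p'
```

```text
eef_pos: [0.6175, 0.0388, 0.2065]
wrist_force: [1.5, -21.2, -1.4]
```

The carriage is stalled hard against its stop. Back off, lift and check.

```bash
python3 -m handwheel '[[[0,-0.05,0,0],[0,-0.15,0,0],[0,-0.2,-0.2,0],[0,-0.3,-0.4,0],[0,-0.6,-0.4,0],[0,-0.6,-0.4,0],[0,-0.6,-0.4,0]]]' 0 | sed -n '1,2p;4p'
python3 - <<'E'
from w import *; from meas import sel,rect
for n in('scene','side'):
    c=snap(n,n+'3'); Q,C=cloud(c)
    for zz in((.10,.125),(.15,.18),(.2,.225)):
        p=Q[sel((.59,.66),(.165,.23),zz,Q)]; print(n,zz,len(p),np.round(p.mean(0)*1000,1) if len(p) else '')
    p=Q[sel((.55,.68),(0,.12),(.205,.225),Q)]; print('knob',np.round(p.mean(0)*1000,1))
im=cv2.imread('pics/scene3.png'); im2=cv2.imread('pics/side3.png')
cv2.imwrite('pics/fin.png',np.hstack([cv2.resize(im[150:400,40:420],None,fx=1,fy=1),im2[100:350,150:410]]))
E
```

```text
time_s: 45.42
eef_pos: [0.6218, -0.0756, 0.2857]
wrist_force: [-1.0, 0.5, 0.2]
scene (0.1, 0.125) 59 [632.6 196.6 111.9]
scene (0.15, 0.18) 130 [630.1 187.9 165.3]
scene (0.2, 0.225) 132 [628.6 189.4 211.9]
knob [623.9  59.5 214.6]
side (0.1, 0.125) 81 [617.8 198.9 113.3]
side (0.15, 0.18) 97 [619.5 198.4 164.6]
side (0.2, 0.225) 97 [620.4 197.5 211.7]
knob [616.   70.5 214.5]
```

View pics/fin.png

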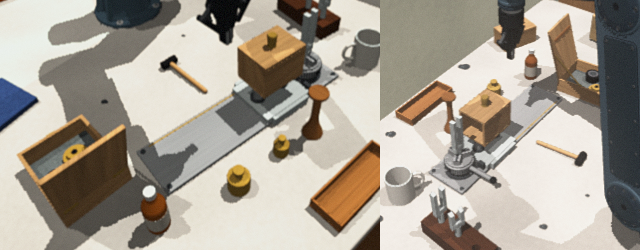

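The composite shows the fork upright in the chuck (left panel about (310,35)), the carriage against the stop blocks, the parts in the kit and the robot clear. Handing in.

```bash
python3 -c "
from bench import ctrl
print(ctrl.hand_in())"
```

```text
the job is handed in; nothing more can be done
None
```

I handed the job in at about 45 s of robot time, but `hand_in()` returned no verdict: the longest fork stands clamped upright in the chuck (jaw forces not measured directly), the carriage is home against its stop blocks, the nut and earpiece are in the accessory box (there was no anvil), and nothing else looked disturbed in the last pictures.

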